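# Transfer the feeder sample jars to the inspection rack in feeder order

## Task

Move the four sample jars from the steel carry tray into the white inspection rack, one jar to a pocket and in the same order counted from the yellow end: the jar next to the tray's yellow end goes next to the rack's yellow end, and so on along the row. The jars carry no labels, so their place in the row is all that tells which feeder they came from. Set each one down gently, upright on the pocket floor: do not drop or tip a jar.

Things in the scene. Friction and masses are not known exactly. Their poses are not given: they have to be found in the camera images.
- jar_red_mid (a point): Loose sample jar with a red lid: round clear jar, 41 mm in diameter and 46 mm high, part full of steel rings, under a red screw lid 44 mm in diameter and 18 mm high; 64 mm tall in all, about 0.11 kg. The point is its centre, 32 mm above its underside; z up along the jar.
- jar_blue_mid (a point): Loose sample jar with a blue lid: round clear jar, 41 mm in diameter and 46 mm high, part full of steel rings, under a blue screw lid 44 mm in diameter and 18 mm high; 64 mm tall in all, about 0.11 kg. The point is its centre, 32 mm above its underside; z up along the jar.
- jar_green_mid (a point): Loose sample jar with a green lid: round clear jar, 41 mm in diameter and 46 mm high, part full of steel rings, under a green screw lid 44 mm in diameter and 18 mm high; 64 mm tall in all, about 0.11 kg. The point is its centre, 32 mm above its underside; z up along the jar.
- jar_black_mid (a point): Loose sample jar with a black lid: round clear jar, 41 mm in diameter and 46 mm high, part full of steel rings, under a black screw lid 44 mm in diameter and 18 mm high; 64 mm tall in all, about 0.11 kg. The point is its centre, 32 mm above its underside; z up along the jar.
- cup_red: Fixed grey square cup of the carry tray in which the red-lidded jar stands at the start: it tells that jar's place in the tray's row. 62 mm square, 57 mm inside, rim 24 mm and floor 8 mm above the bench. Origin at its centre, 4 mm above the bench; axes as the tray's.
- cup_blue: Fixed grey square cup of the carry tray in which the blue-lidded jar stands at the start: it tells that jar's place in the tray's row. 62 mm square, 57 mm inside, rim 24 mm and floor 8 mm above the bench. Origin at its centre, 4 mm above the bench; axes as the tray's.
- cup_green: Fixed grey square cup of the carry tray in which the green-lidded jar stands at the start: it tells that jar's place in the tray's row. 62 mm square, 57 mm inside, rim 24 mm and floor 8 mm above the bench. Origin at its centre, 4 mm above the bench; axes as the tray's.
- cup_black: Fixed grey square cup of the carry tray in which the black-lidded jar stands at the start: it tells that jar's place in the tray's row. 62 mm square, 57 mm inside, rim 24 mm and floor 8 mm above the bench. Origin at its centre, 4 mm above the bench; axes as the tray's.
- tray: Fixed steel carry tray at any heading, 290 x 74 mm, with the four grey cups in a row along its y axis, centres at y = +96, +32, -32, -96 mm. Origin at the middle of its underside, on the bench. Its end at +y is yellow: place 1 is the cup next to it (y = +96). An upright carrying handle at each end (y = +-139 mm), 57 mm high.
- rack: Fixed white plastic inspection rack at any heading, 286 x 78 mm, empty, four pockets in a row along its y axis, centres x = 0, y = +96, +32, -32, -96 mm, 60 mm square inside, dark round pad on the floor. Floor 8 mm, walls 24 mm, dividers 22 mm above the bench. Origin mid underside, on the bench. Its end at +y is a yellow block 26 mm high: place 1 is next to it (y = +96).
Not all that is in view belongs to the job. What is shaped like the cup_blue but brown or turquoise is not meant.

How it is judged:
By the outcome, as a careful person would: the job done as asked, in the order asked, and still so for the second after the job is handed in, with the robot touching nothing.
It also fails if it takes over 106 s, if anything falls off the work surface, if the arm or the gripper's body presses on something with over 40 N, if the wrist force passes 120 N, or if a joint passes its speed limit or range.

## Robot

A 6-joint arm with a two-finger parallel gripper is mounted at the origin on the work surface. World frame = base frame: x ahead of the robot, y to its left, z up, the work surface at z = 0. Lengths are in m, angles in rad, forces in N, time in s.
With the tool pointing down it reaches from about 0.375 to 0.975 m from the base axis. Payload 3.8 kg.
Tool frame: the origin (TCP) lies midway between the tips of the shut fingers; the grasp point (between the pads) lies 19 mm behind it; z points along the fingers, y is the line along which they close (so a half turn about z gives the same grasp; the last joint's range is limited). The gripper opens to 85 mm and grips with 20 to 120 N. Pads are 22 mm wide; open, the fingers measure 114 mm over their backs; the gripper's body (76 mm by 85 mm) begins 54 mm behind the grasp point. The pads swing forward as they close: fully open they stand 13 mm farther back than shut.
Start: joints at [-1.248, 0.264, 1.604, -0, 1.274, -0.037], TCP at [0.238, -0.632, 0.231] pointing down, gripper open.
Joint ranges: [-2.63, 2.63], [-0.94, 2.18], [0.31, 2.57], [-1.31, 4.45], [0, 2.66], [-2.55, 2.55]. Speed limits (rad/s): [2.57, 2.57, 3.14, 3.14, 3.14, 3.14].

## Interface

Orientations are given as a rotation vector (axis times angle).
In Python, from workcell import bot gives the robot as it stands.
- The arm moves only by the tool servo_tool, never from a script. Its argument "series" is a list of rows, each a list of 7 numbers: the shift along the world's x, y, z in units of 0.15 m (1.0 is 0.15 m), then the turn, a rotation vector about the world's x, y, z in units of 180 degrees (1.0 is 180 degrees), then the closure, from 0 (fully open) to 1 (shut). A call has 1 to 20 rows; each row is the pose to reach, as a shift and turn from the pose commanded when the call began, turning the shorter way round; what a row does not reach only later rows make up. A row lasts 1/10 s, in which the tool goes at most 50 mm and 8.59 degrees, less where a joint would pass 70% of its speed; a pose out of reach is approached as far as the arm can. A call with a number of a shift or a turn outside -1 to 1 is refused whole. A call with a gripper value outside its range is refused whole. The fingers move at their own pace and stop on an object; "newtons" is the grip in N (left out, the last holds). Time passes only in rows, so rows that repeat a pose let the fingers close. It gives the time, the measured TCP pose, the force, the opening and the grip force at its end, in the units of the state.
- bot.read_state(): the state, without advancing time (a new reading comes with each control period).
- bot.read_camera(name): name is "scene" or "side" or "wrist"; returns the picture (420x560x3 uint8, red, green, blue); there is no depth.
- bot.camera_info(name): a dict with "vertical_fov" (degrees; the focal length in pixels is half the picture's height over the tangent of half this angle, whatever the lens; pixels are square), "cx", "cy" (the principal point, pixels), "R" (3x3) and "t" (3): a world point X has camera coordinates R X + t. Camera axes: x right, y down, z forward; pixel columns grow to the right and rows downward; lengths in m; the calibration is good to about 2 mm. The wrist camera is an equidistant fisheye: a pixel r from the principal point sees the ray r / f radians off the axis. A picture is of the moment at which its call begins: read the wrist's pose just before it. camera_info takes no time and is no camera call; for the wrist camera it gives the pose at the moment of the call.
- bot.finish_job(): hands the job in; it is judged then, once.
Trained networks look in the newest picture that a camera, given by its name, has taken for a name from the list of things; names that differ only in an ending like _2 or _b are one class to them, and where a whole thing is asked for, a point or a joint stands for the part that bears it (a point fixed in the world has none). Each returns a list of dicts, best first, with "score" (0 to 1); they miss things now and then, are a little off and sometimes report something else, mostly with a low value. They report only what shows in the picture. A call takes as long as a camera call. They do not tell look-alikes from the thing itself.
- bot.recognise(target, camera): "box" ([left, top, right, bottom] as shares, 0 to 1, of the picture: columns of its width, rows of its height, round what is visible of it).
- bot.trace(target, camera): "mask" (420x560 bool, what is visible of it) and "box" ([left, top, right, bottom] as shares, 0 to 1, of the picture: columns of its width, rows of its height, round what is visible of it).
- bot.mark_of(target, camera): "at" ([row, column] as shares, 0 to 1, of the picture: columns of its width, rows of its height: a listed point, or the origin of a listed thing).
The state is a dict: "time": time; "q": joint angles; "joint_vel": joint speeds; "joint_torque": joint torques, N m; "tool_pos": TCP position; "tcp_rot": TCP orientation; "wrist_force": force on the tool from outside, world axes, zero at the start; "torque": the same for the moment, N m; "width": opening from 0.0 (shut) to 1.0 (fully open); "grip_force": force on a finger pad.
Only numpy, scipy, OpenCV 4.12 (cv2) and the standard library are available. Lean on these libraries where they do the work, as an engineer would, in place of code of your own. Each camera call takes 0.05 s, during which the arm holds its last target. There are 200 camera calls.

## Working session

There is one attempt and no reset: what is moved stays moved. The work goes in short steps, Python scripts to look and compute and a tool call to move; the robot and the scene stay as the last step left them, time stands still between calls to the robot, and variables do not carry over. Pictures are saved under pics/ and viewed, at most 14 in all, crops included, and the job is handed in when it is done.

Besides the shell and the picture viewer there is one more tool, called after "Call:" as name(argument=value, ...), one argument or row to a line, values as JSON. servo_tool: Moves the arm, as the interface text tells. Shifts and turns lie within -1 to 1; 1 stands for 0.15 m of shift or 180 degrees of turn. Its arguments: {"type":"object","properties":{"series":{"type":"array","items":{"type":"array","items":{"type":"number"}}},"newtons":{"type":"number"}},"required":["series"]}

```bash
mkdir -p pics; cat > h.py <<'E'
from workcell import bot
import numpy as np, cv2
def snap(n,f):
    im=bot.read_camera(n); cv2.imwrite('pics/'+f,im[:,:,::-1]); return im
def ray(n,u,v):
    c=bot.camera_info(n); f=210/np.tan(np.radians(c['vertical_fov'])/2)
    x,y=(u-c['cx'])/f,(v-c['cy'])/f
    if n=='wrist':
        r=np.hypot(x,y)+1e-12; d=np.array([x/r*np.sin(r),y/r*np.sin(r),np.cos(r)])
    else: d=np.array([x,y,1.])
    R=np.array(c['R']);return -R.T@np.array(c['t']),R.T@d
def onz(n,u,v,z):
    o,d=ray(n,u,v); return o+d*(z-o[2])/d[2]
E
python3 - <<'E'
from h import *
a=snap('scene','s0.png'); b=snap('side','d0.png')
print(bot.camera_info('scene'),bot.camera_info('side'))
E
```

```text
{'vertical_fov': 47.797862090581695, 'cx': 278.5583381315207, 'cy': 210.28054466166802, 'R': array([[ 0.11272232,  0.99353046,  0.01381646],
       [ 0.86056191, -0.09066613, -0.50121138],
       [-0.49671609,  0.06838762, -0.86521458]]), 't': array([-0.0453588 , -0.42561236,  1.21342903])} {'vertical_fov': 51.77095523970535, 'cx': 278.2438400254015, 'cy': 213.9534365819647, 'R': array([[-0.92249107, -0.3856889 ,  0.01594688],
       [-0.26244438,  0.5963488 , -0.75861127],
       [ 0.28307804, -0.70399728, -0.65134833]]), 't': array([0.45399055, 0.21602974, 0.79261415])}
```

View pics/s0.png

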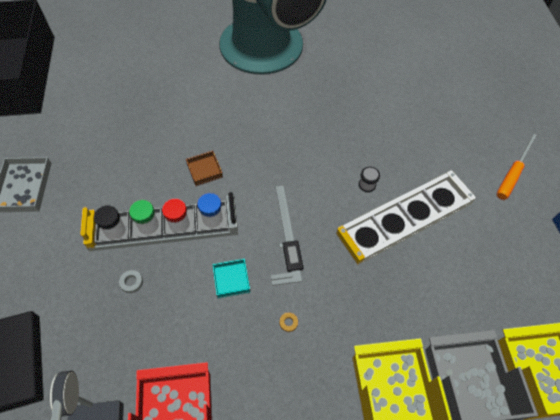

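View pics/d0.png

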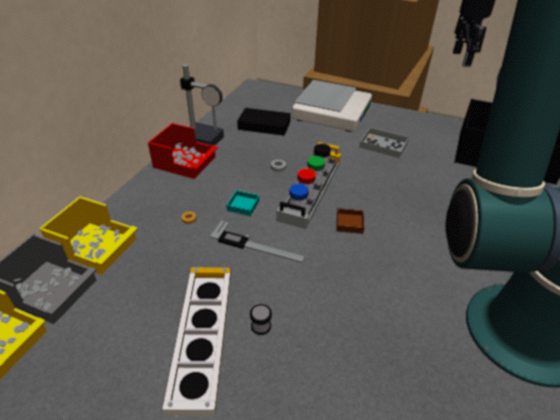

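The scene picture shows the tray's yellow end at the left. From there the lids run black (107,216), green (142,211), red (174,210) and blue (209,205). The rack's yellow end is at its lower left, with pads at (367,237), (393,223), (419,210) and (444,197).

Things that could be mistaken for the targets are the grey-lidded jar at (370,178), the brown cup at (204,167) and the turquoise cup at (231,278). All are ruled out by colour or by standing outside the row.

```bash
cat > m.py <<'E'
from h import *
im=bot.read_camera('scene'); sd=bot.read_camera('side')
def cen(im,seed,fn,rad=16):
    m=np.zeros(im.shape[:2],np.uint8); v,u=seed[1],seed[0]
    y0,x0=max(v-rad,0),max(u-rad,0)
    m[y0:v+rad,x0:u+rad]=fn(im[y0:v+rad,x0:u+rad].astype(int))
    n,l,s,c=cv2.connectedComponentsWithStats(m); k=l[v,u]
    return c[k],s[k]
sat=lambda a:(a.max(2)-a.min(2)>90).astype(np.uint8)
dark=lambda a:(a.max(2)<60).astype(np.uint8)
E
python3 - <<'E'
from m import *
lids=dict(black=((107,214),(322,150)),green=((142,210),(316,162)),red=((174,208),(307,175)),blue=((209,203),(299,191)))
for k,(a,b) in lids.items():
    f=dark if k=='black' else sat
    for n,i,s in(('scene',im,a),('side',sd,b)):
        c,st=cen(i,s,f); print(k,n,c.round(1),st,onz(n,*c,.066).round(4))
for a,b in zip([(367,237),(393,223),(419,210),(444,197)],[(208,290),(204,318),(199,350),(194,385)]):
    for n,i,s in(('scene',im,a),('side',sd,b)):
        c,st=cen(i,s,dark,22); print('pad',n,c.round(1),st,onz(n,*c,.008).round(4))
# crop
t=np.hstack([cv2.resize(im[170:260,70:250],(400,200)),cv2.resize(im[160:270,320:490],(400,200))])
cv2.imwrite('pics/crop.png',t[:,:,::-1]); print(bot.read_state()['tool_pos'],bot.read_state()['tcp_rot'],bot.read_state()['time'])
E
```

```text
black scene [106.8 217.2] [ 95 206  27  24 460] [ 0.5128 -0.3341  0.066 ]
black side [321.7 150.3] [314 144  17  14 178] [ 0.5094 -0.3323  0.066 ]
green scene [140.6 209.8] [130 200  23  20 348] [ 0.5032 -0.2724  0.066 ]
green side [316.  160.9] [308 156  16  10 114] [ 0.5071 -0.2794  0.066 ]
red scene [173.6 208.7] [162 199  24  21 390] [ 0.5073 -0.2113  0.066 ]
red side [306.5 173.6] [298 168  18  12 175] [ 0.5102 -0.2176  0.066 ]
blue scene [208.7 202.9] [198 193  23  21 363] [ 0.5015 -0.1452  0.066 ]
blue side [298.7 189.4] [290 184  18  12 173] [ 0.5053 -0.1509  0.066 ]
pad scene [366.5 236.8] [356 228  22  19 324] [0.576  0.1541 0.008 ]
pad side [208.3 290.6] [197 283  23  15 276] [0.5765 0.1521 0.008 ]
pad scene [392.8 223. ] [382 214  22  19 306] [0.5512 0.2128 0.008 ]
pad side [203.8 318.2] [192 309  24  18 343] [0.5518 0.2118 0.008 ]
pad scene [418.5 209.6] [408 201  21  18 286] [0.5264 0.2721 0.008 ]
pad side [199.  349.5] [187 339  25  21 437] [0.5268 0.2713 0.008 ]
pad scene [443.2 196.7] [433 189  21  17 268] [0.5015 0.3313 0.008 ]
pad side [193.5 385.2] [180 373  28  26 560] [0.5018 0.3309 0.008 ]
[ 0.23748536 -0.63134449  0.23039739] [-3.08949004e+00 -5.61821475e-01  3.10600246e-04] 0.2
```

View pics/crop.png

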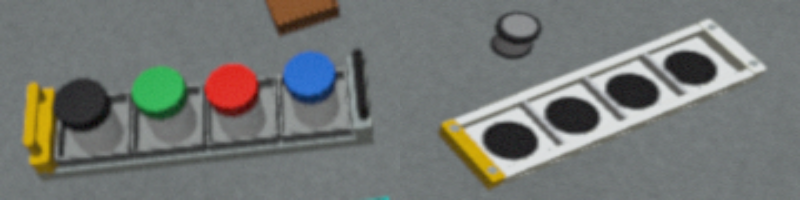

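The crop confirms the four jars stand in the grey cups in the order black, green, red, blue, starting from the yellow end. The rack is empty. Pad pitch measures 64 mm and both cameras agree on it. Next I'll go above the tray and take one close look.

Call:
servo_tool(
  series=[
    [0.2,0.29,0,0,0,0.05,0],
    [0.4,0.58,0,0,0,0.1,0],
    [0.6,0.87,0,0,0,0.15,0],
    [0.6,0.87,0,0,0,0.2,0],
    [0.6,0.87,0,0,0,0.2,0],
  ],
)

```text
time: 0.7
tool_pos: [0.3288, -0.4995, 0.2313]
tcp_rot: [-2.762, -1.496, -0.0]
wrist_force: [0.2, -0.2, 0.3]
width: 1.003
grip_force: 0.0
```

Call:
servo_tool(
  series=[
    [0.2,0.29,0,0,0,0.05,0],
    [0.4,0.58,0,0,0,0.1,0],
    [0.6,0.87,0,0,0,0.15,0],
    [0.6,0.87,0,0,0,0.2,0],
    [0.6,0.87,0,0,0,0.204,0],
  ],
)

```text
time: 1.2
tool_pos: [0.4185, -0.37, 0.2313]
tcp_rot: [2.152, 2.289, -0.0]
wrist_force: [-0.3, 0.0, -0.1]
width: 0.996
grip_force: 0.0
```

Call:
servo_tool(
  series=[
    [0.2,0.29,0,0,0,0,0],
    [0.4,0.58,0,0,0,0,0],
    [0.6,0.86,0,0,0,0,0],
    [0.6,0.86,0,0,0,0,0],
    [0.6,0.86,0,0,0,0,0],
    [0.6,0.86,0,0,0,0,0],
  ],
)

```text
time: 1.8
tool_pos: [0.5072, -0.2431, 0.2311]
tcp_rot: [-2.158, -2.283, 0.002]
wrist_force: [0.0, 0.3, -0.0]
width: 1.003
grip_force: 0.0
```

```bash
python3 - <<'E'
from h import *
print(bot.camera_info('wrist'))
w=snap('wrist','w0.png'); s=bot.read_state(); print(s['tool_pos'],s['tcp_rot'],s['q'],s['time'])
E
```

```text
{'vertical_fov': 65.70646984690485, 'cx': 278.1656487215944, 'cy': 209.39803110225392, 'R': array([[ 0.99844325,  0.05576472, -0.00116949],
       [ 0.05379531, -0.9572192 ,  0.28431931],
       [ 0.01473553, -0.28393961, -0.95872893]]), 't': array([-0.49274772, -0.29906281,  0.30173642])}
[ 0.50693249 -0.24332727  0.23111135] [-2.15847335e+00 -2.28254763e+00  1.42373313e-03] [-4.91289382e-01  5.18102533e-02  1.84805973e+00 -8.98684506e-04
  1.24204897e+00 -5.46861032e-01] 1.85
```

View pics/w0.png

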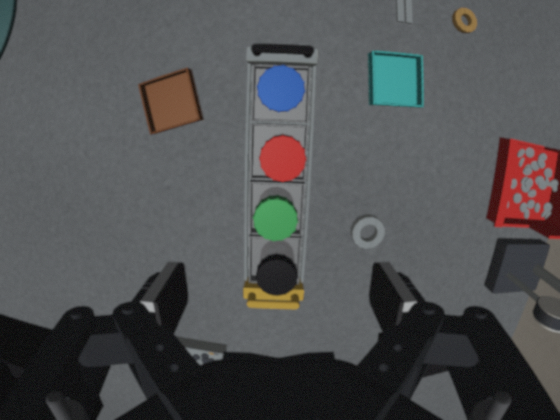

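The wrist view shows all four lids: blue (281,89), red (283,158), green (275,219) and black (277,274). The tray runs nearly vertical in the picture, with the yellow end at the bottom.

```bash
python3 - <<'E'
from m import *
w=cv2.imread('pics/w0.png')[:,:,::-1]
for k,s in dict(black=(277,275),green=(275,219),red=(283,158),blue=(281,89)).items():
    c,st=cen(w,s,dark if k=='black' else sat,30); print(k,c.round(1),st,onz('wrist',*c,.071).round(4))
a,b=onz('wrist',248,50,.008),onz('wrist',246,285,.008); c,d=onz('wrist',316,50,.008),onz('wrist',304,285,.008)
for p,q in((a,b),(c,d)): print(p.round(4),q.round(4),np.degrees(np.arctan2(*(p-q)[:2])))
E
```

```text
black [276.1 273.9] [ 251  254   46   41 1338] [ 0.5097 -0.3334  0.071 ]
green [279.5 209.5] [     0      0    560    420 235200] [ 0.5093 -0.2631  0.071 ]
red [282.3 158.2] [ 260  136   45   45 1571] [ 0.5091 -0.2129  0.071 ]
blue [280.4  88. ] [ 258   66   46   45 1577] [ 0.5037 -0.1475  0.071 ]
[ 0.4656 -0.0999  0.008 ] [ 0.4731 -0.3855  0.008 ] -1.5056290812083257
[ 0.5407 -0.0955  0.008 ] [ 0.5477 -0.3812  0.008 ] -1.4021178123706028
```

```bash
python3 - <<'E'
from m import *
w=cv2.imread('pics/w0.png')[:,:,::-1]
c,st=cen(w,(275,219),lambda a:((a[...,1]-np.maximum(a[...,0],a[...,2]))>40).astype(np.uint8),32);print(c,st,onz('wrist',*c,.071).round(4))
E
```

```text
[274.98165138 219.16160903] [ 254  199   43   42 1417] [ 0.5056 -0.2728  0.071 ]
```

Call:
servo_tool(
  series=[
    [0,-0.3,-0.2,0,0,0,0],
    [0.02,-0.6,-0.5,0,0,0,0],
    [0.02,-0.6,-0.7,0,0,0,0],
    [0.02,-0.6,-0.7,0,0,0,0],
    [0.02,-0.6,-0.7,0,0,0,0],
  ],
  newtons=30,
)

```text
time: 2.55
tool_pos: [0.5094, -0.3317, 0.1253]
tcp_rot: [-2.156, -2.281, 0.0]
wrist_force: [0.5, 0.2, 0.7]
width: 1.004
grip_force: 0.0
```

Call:
servo_tool(
  series=[
    [0,0,-0.2,0,0,0,0],
    [0,0,-0.4,0,0,0,0],
    [0,0,-0.55,0,0,0,0],
    [0,0,-0.61,0,0,0,0],
    [0,0,-0.61,0,0,0,0.3],
    [0,0,-0.61,0,0,0,0.4],
    [0,0,-0.61,0,0,0,0.5],
    [0,0,-0.61,0,0,0,0.6],
    [0,0,-0.61,0,0,0,1],
    [0,0,-0.61,0,0,0,1],
    [0,0,-0.61,0,0,0,1],
    [0,0,-0.61,0,0,0,1],
  ],
)

```text
time: 3.75
tool_pos: [0.5122, -0.3329, 0.0373]
tcp_rot: [2.153, 2.282, 0.001]
wrist_force: [-1.3, 0.4, 7.6]
width: 0.506
grip_force: 30.0
```

Call:
servo_tool(
  series=[
    [0,0,0.1,0,0,0,1],
    [0,0,0.3,0,0,0,1],
    [0,0,0.5,0,0,0,1],
    [0,0.05,0.7,0,0,0,1],
    [0,0.2,0.8,0,0,0,1],
    [0,0.4,0.8,0,0,0,1],
    [0,0.6,0.8,0,0,0,1],
    [0,0.8,0.8,0,0,0,1],
  ],
)

```text
time: 4.55
tool_pos: [0.5105, -0.2108, 0.156]
tcp_rot: [2.156, 2.284, 0.001]
wrist_force: [0.4, -0.1, -1.6]
width: 0.513
grip_force: 30.9
```

Call:
servo_tool(
  series=[
    [0,0.22,0,0,0,0,1],
    [0.05,0.44,0,0,0,0.02,1],
    [0.1,0.66,0,0,0,0.04,1],
    [0.15,0.85,0,0,0,0.06,1],
  ],
)

```text
time: 4.95
tool_pos: [0.5331, -0.0827, 0.1558]
tcp_rot: [1.928, 2.48, 0.001]
wrist_force: [0.9, 0.0, -0.4]
width: 0.509
grip_force: 30.9
```

Call:
servo_tool(
  series=[
    [0.05,0.22,0,0,0,0.02,1],
    [0.1,0.44,0,0,0,0.04,1],
    [0.15,0.66,0,0,0,0.049,1],
    [0.2,0.85,0,0,0,0.049,1],
  ],
)

```text
time: 5.35
tool_pos: [0.5632, 0.0449, 0.1558]
tcp_rot: [1.733, 2.62, 0.001]
wrist_force: [0.4, -0.2, -1.7]
width: 0.508
grip_force: 30.9
```

Call:
servo_tool(
  series=[
    [0.03,0.2,0,0,0,0,1],
    [0.06,0.4,0,0,0,0,1],
    [0.085,0.6,0,0,0,0,1],
    [0.085,0.7,0,0,0,0,1],
    [0.085,0.733,0,0,0,0,1],
    [0.085,0.733,0,0,0,0,1],
    [0.085,0.733,0,0,0,0,1],
  ],
)

```text
time: 6.05
tool_pos: [0.5757, 0.1522, 0.1548]
tcp_rot: [1.736, 2.619, -0.001]
wrist_force: [0.2, -0.6, -1.5]
width: 0.505
grip_force: 30.9
```

```bash
python3 - <<'E'
from h import *
s=bot.read_state(); print(s['tool_pos'],s['tcp_rot'],s['wrist_force'],s['width'],s['time'])
w=snap('wrist','w1.png'); d=bot.read_camera('side'); e=bot.read_camera('scene')
cv2.imwrite('pics/c1.png',np.hstack([cv2.resize(w,(400,300)),cv2.resize(d[150:420,90:450],(400,300))])[:,:,::-1])
E
```

```text
[0.57566153 0.15215061 0.15481677] [ 1.73555175e+00  2.61854904e+00 -1.14068553e-03] [ 0.19252522 -0.60691322 -1.47520499] 0.5051106454602282 6.05
```

View pics/c1.png

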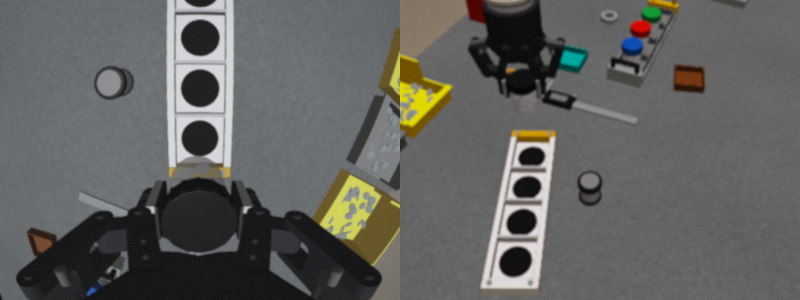

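The jar is held upright, and the rack is lined up under the gripper, with its row along column 200 of the crop. Lowering now.

Call:
servo_tool(
  series=[
    [0,0,-0.2,0,0,0,1],
    [0,0,-0.4,0,0,0,1],
    [0,0,-0.55,0,0,0,1],
    [0,0,-0.65,0,0,0,1],
    [0,0,-0.7,0,0,0,1],
    [0,0,-0.73,0,0,0,1],
    [0,0,-0.76,0,0,0,1],
    [0,0,-0.77,0,0,0,1],
    [0,0,-0.77,0,0,0,1],
  ],
)

```text
time: 7.1
tool_pos: [0.5764, 0.1533, 0.0399]
tcp_rot: [1.735, 2.618, 0.001]
wrist_force: [-0.3, 0.4, -1.3]
width: 0.505
grip_force: 31.0
```

Call:
servo_tool(
  series=[
    [0,0,-0.007,0,0,0,1],
    [0,0,-0.014,0,0,0,1],
    [0,0,-0.02,0,0,0,1],
    [0,0,-0.02,0,0,0,1],
  ],
)

```text
time: 7.5
tool_pos: [0.5764, 0.1533, 0.0374]
tcp_rot: [1.734, 2.619, 0.001]
wrist_force: [-2.2, -1.3, 5.0]
width: 0.505
grip_force: 31.2
```

Call:
servo_tool(
  series=[
    [0,0,0,0,0,0,0.45],
    [0,0,0,0,0,0,0.3],
    [0,0,0,0,0,0,0],
    [0,0,0,0,0,0,0],
    [0,0,0,0,0,0,0],
    [0,0,0.1,0,0,0,0],
    [0,0,0.3,0,0,0,0],
    [0,0,0.6,0,0,0,0],
    [-0.03,-0.1,0.7,0,0,0,0],
    [-0.07,-0.4,0.7,0,0,0,0],
    [-0.1,-0.7,0.7,0,0,0,0],
  ],
)

```text
time: 8.6
tool_pos: [0.5614, 0.0475, 0.1435]
tcp_rot: [1.73, 2.619, 0.003]
wrist_force: [1.0, -0.7, -0.3]
width: 0.999
grip_force: 0.0
```

```bash
python3 - <<'E'
from h import *
s=bot.read_state(); print(s['tool_pos'],s['tcp_rot'],s['wrist_force'],s['width'],s['time'])
d=bot.read_camera('side'); e=bot.read_camera('scene')
cv2.imwrite('pics/c2.png',np.hstack([cv2.resize(e[150:300,280:480],(400,300)),cv2.resize(d[150:420,90:450],(400,300))])[:,:,::-1])
E
```

```text
[0.56144069 0.04745542 0.14349025] [1.72992812 2.61880767 0.00288316] [ 1.04639749 -0.65875181 -0.33750404] 0.9993226150905072 8.6
```

View pics/c2.png

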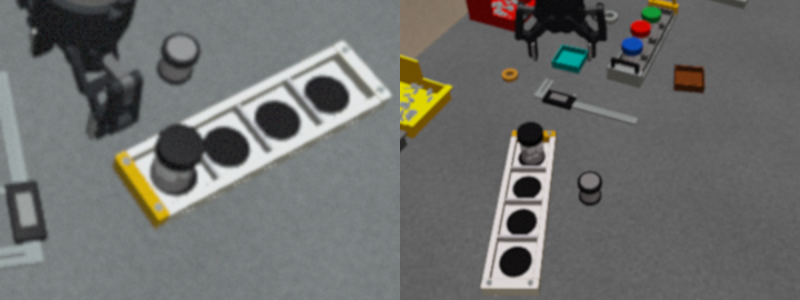

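Black stands upright in pocket 1, next to the yellow block. Next is green.

Call:
servo_tool(
  series=[
    [-0.05,-0.3,0,0,0,-0.03,0],
    [-0.1,-0.6,0,0,0,-0.06,0],
    [-0.15,-0.9,0,0,0,-0.09,0],
  ],
)

```text
time: 9.0
tool_pos: [0.538, -0.0879, 0.1418]
tcp_rot: [2.09, 2.345, 0.001]
wrist_force: [-0.0, 0.1, -0.2]
width: 0.999
grip_force: 0.0
```

Call:
servo_tool(
  series=[
    [-0.1,-0.3,0,0,0,-0.019,0],
    [-0.15,-0.6,0,0,0,-0.019,0],
    [-0.225,-0.9,0,0,0,-0.019,0],
  ],
)

```text
time: 9.3
tool_pos: [0.5043, -0.2234, 0.1419]
tcp_rot: [2.155, 2.284, 0.001]
wrist_force: [1.7, 0.4, 0.4]
width: 1.004
grip_force: 0.0
```

Call:
servo_tool(
  series=[
    [0,-0.2,0,0,0,0,0],
    [0,-0.33,0,0,0,0,0],
    [0,-0.35,0,0,0,0,0],
    [0,-0.35,0,0,0,0,0],
    [0,-0.35,-0.1,0,0,0,0],
  ],
)

```text
time: 9.8
tool_pos: [0.5066, -0.274, 0.128]
tcp_rot: [2.152, 2.283, 0.002]
wrist_force: [0.2, -0.9, 0.0]
width: 0.999
grip_force: 0.0
```

```bash
python3 - <<'E'
from m import *
s=bot.read_state(); print(s['tool_pos'],s['tcp_rot'],s['wrist_force'],s['width'],s['time'])
w=snap('wrist','w2.png')
E
```

```text
[ 0.50319762 -0.27190281  0.12348346] [-2.15066837e+00 -2.28343642e+00  1.19570942e-03] [-0.16924537 -0.04507351 -0.3352239 ] 0.997521554594007 9.9
```

View pics/w2.png

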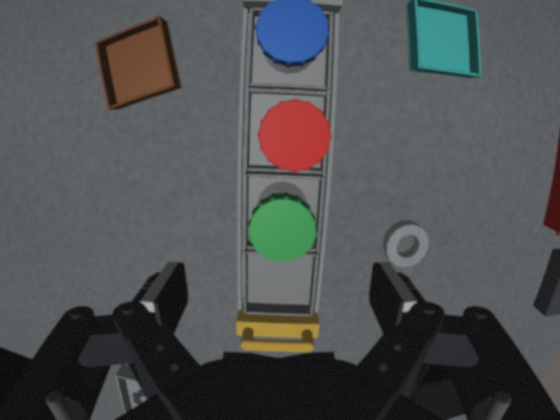

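Green is at (283,228), still in its cup and midway between the fingers (centre about column 280). Descending.

Call:
servo_tool(
  series=[
    [0,0,-0.2,0,0,0,0],
    [0,0,-0.4,0,0,0,0],
    [0,0,-0.53,0,0,0,0],
    [0,0,-0.59,0,0,0,0],
    [0,0,-0.59,0,0,0,0.3],
    [0,0,-0.59,0,0,0,0.4],
    [0,0,-0.59,0,0,0,0.5],
    [0,0,-0.59,0,0,0,0.6],
    [0,0,-0.59,0,0,0,1],
    [0,0,-0.59,0,0,0,1],
    [0,0,-0.59,0,0,0,1],
  ],
)

```text
time: 11.05
tool_pos: [0.5059, -0.275, 0.0395]
tcp_rot: [2.154, 2.283, 0.001]
wrist_force: [-0.7, -0.1, 6.1]
width: 0.504
grip_force: 30.9
```

Call:
servo_tool(
  series=[
    [0,0,0.1,0,0,0,1],
    [0,0,0.3,0,0,0,1],
    [0,0,0.5,0,0,0,1],
    [0,0.05,0.7,0,0,0,1],
    [0,0.2,0.8,0,0,0,1],
    [0,0.4,0.8,0,0,0,1],
    [0,0.6,0.8,0,0,0,1],
    [0,0.8,0.8,0,0,0,1],
  ],
)

```text
time: 11.85
tool_pos: [0.5043, -0.1534, 0.1587]
tcp_rot: [2.156, 2.284, 0.0]
wrist_force: [0.8, -0.3, -0.5]
width: 0.504
grip_force: 30.8
```

Call:
servo_tool(
  series=[
    [0,0.22,0,0,0,0,1],
    [0.05,0.44,0,0,0,0.02,1],
    [0.1,0.66,0,0,0,0.04,1],
    [0.15,0.85,0,0,0,0.06,1],
  ],
)

```text
time: 12.25
tool_pos: [0.5268, -0.0253, 0.1584]
tcp_rot: [-1.928, -2.481, -0.0]
wrist_force: [0.4, -0.5, -0.3]
width: 0.506
grip_force: 30.8
```

Call:
servo_tool(
  series=[
    [0.05,0.22,0,0,0,0.02,1],
    [0.07,0.44,0,0,0,0.04,1],
    [0.1,0.66,0,0,0,0.049,1],
    [0.1,0.85,0,0,0,0.049,1],
  ],
)

```text
time: 12.65
tool_pos: [0.5422, 0.1023, 0.1584]
tcp_rot: [1.734, 2.62, 0.001]
wrist_force: [0.7, 0.4, -1.2]
width: 0.5
grip_force: 30.9
```

Call:
servo_tool(
  series=[
    [0.03,0.2,0,0,0,0,1],
    [0.06,0.4,0,0,0,0,1],
    [0.06,0.6,0,0,0,0,1],
    [0.06,0.7,0,0,0,0,1],
    [0.06,0.741,0,0,0,0,1],
    [0.06,0.741,0,0,0,0,1],
    [0.06,0.741,0,0,0,0,1],
  ],
)

```text
time: 13.35
tool_pos: [0.551, 0.2108, 0.1577]
tcp_rot: [1.735, 2.619, -0.001]
wrist_force: [-0.6, -1.3, -0.6]
width: 0.506
grip_force: 30.9
```

Call:
servo_tool(
  series=[
    [0,0,-0.2,0,0,0,1],
    [0,0,-0.4,0,0,0,1],
    [0,0,-0.55,0,0,0,1],
    [0,0,-0.65,0,0,0,1],
    [0,0,-0.71,0,0,0,1],
    [0,0,-0.74,0,0,0,1],
    [0,0,-0.76,0,0,0,1],
    [0,0,-0.77,0,0,0,1],
    [0,0,-0.78,0,0,0,1],
    [0,0,-0.788,0,0,0,1],
    [0,0,-0.788,0,0,0,1],
  ],
)

```text
time: 14.45
tool_pos: [0.5513, 0.212, 0.0399]
tcp_rot: [1.735, 2.619, 0.001]
wrist_force: [0.4, -0.6, -1.7]
width: 0.504
grip_force: 30.9
```

Call:
servo_tool(
  series=[
    [0,0,-0.006,0,0,0,1],
    [0,0,-0.012,0,0,0,1],
    [0,0,-0.012,0,0,0,1],
  ],
)

```text
time: 14.75
tool_pos: [0.5514, 0.212, 0.0395]
tcp_rot: [1.735, 2.619, 0.0]
wrist_force: [-3.7, -1.2, 8.5]
width: 0.505
grip_force: 31.5
```

Call:
servo_tool(
  series=[
    [0,0,0,0,0,0,0.45],
    [0,0,0,0,0,0,0.3],
    [0,0,0,0,0,0,0],
    [0,0,0,0,0,0,0],
    [0,0,0,0,0,0,0],
    [0,0,0.1,0,0,0,0],
    [0,0,0.3,0,0,0,0],
    [0,0,0.6,0,0,0,0],
    [0,-0.1,0.7,0,0,0,0],
    [0,-0.4,0.7,0,0,0,0],
    [0,-0.7,0.7,0,0,0,0],
  ],
)

```text
time: 15.85
tool_pos: [0.5521, 0.1062, 0.145]
tcp_rot: [1.73, 2.619, 0.004]
wrist_force: [0.4, 0.1, 0.5]
width: 0.999
grip_force: 0.0
```

Call:
servo_tool(
  series=[
    [-0.05,-0.3,0,0,0,-0.03,0],
    [-0.1,-0.6,0,0,0,-0.06,0],
    [-0.15,-0.9,0,0,0,-0.09,0],
  ],
)

```text
time: 16.15
tool_pos: [0.5281, -0.0303, 0.1435]
tcp_rot: [2.09, 2.344, 0.001]
wrist_force: [0.4, 0.1, -0.1]
width: 0.998
grip_force: 0.0
```

Call:
servo_tool(
  series=[
    [-0.05,-0.3,0,0,0,-0.019,0],
    [-0.1,-0.6,0,0,0,-0.019,0],
    [-0.137,-0.9,0,0,0,-0.019,0],
  ],
)

```text
time: 16.45
tool_pos: [0.5071, -0.1653, 0.1435]
tcp_rot: [2.156, 2.284, 0.0]
wrist_force: [0.4, 0.1, -0.2]
width: 1.0
grip_force: 0.0
```

Call:
servo_tool(
  series=[
    [0,-0.2,0,0,0,0,0],
    [0,-0.33,0,0,0,0,0],
    [0,-0.343,0,0,0,0,0],
    [0,-0.343,0,0,0,0,0],
    [0,-0.343,-0.1,0,0,0,0],
    [0,-0.343,-0.1,0,0,0,0],
  ],
)

```text
time: 17.05
tool_pos: [0.5063, -0.2128, 0.1252]
tcp_rot: [-2.151, -2.283, 0.002]
wrist_force: [-0.8, 0.1, -0.8]
width: 0.996
grip_force: 0.0
```

```bash
python3 - <<'E'
from m import *
s=bot.read_state(); print(s['tool_pos'],s['time'])
w=bot.read_camera('wrist')
for k,p in dict(red=(290,225),blue=(290,140)).items():
    ch=0 if k=='red' else 2
    a=w.astype(int); m=((a[...,ch]-np.delete(a,ch,2).max(2))>60).astype(np.uint8); m[:,380:]=0
    n,l,st,c=cv2.connectedComponentsWithStats(m); i=1+st[1:,4].argmax(); print(k,c[i],st[i],onz('wrist',*c[i],.071).round(4))
e=bot.read_camera('scene')
cv2.imwrite('pics/c3.png',np.hstack([cv2.resize(e[150:300,280:480],(400,300)),cv2.resize(w,(400,300))])[:,:,::-1])
E
```

```text
[ 0.5072361  -0.21320309  0.12648182] 17.15
red [281.36121785 224.56606562] [ 248  192   68   66 3383] [ 0.5098 -0.2125  0.071 ]
blue [279.07595949 122.37766525] [ 244   88   71   70 3752] [ 0.5045 -0.1476  0.071 ]
```

View pics/c3.png

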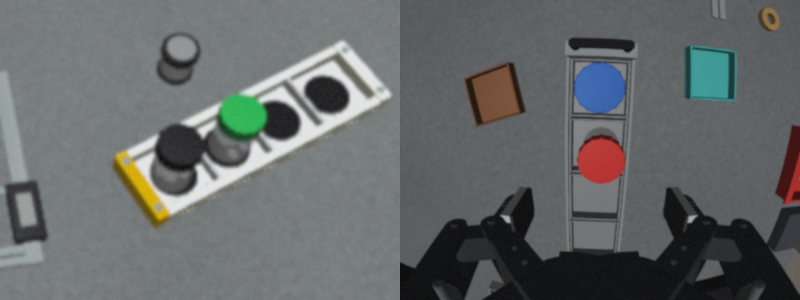

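Black and green are upright in pockets 1 and 2, and red (281,225) lies under the tool. Grasping red.

Call:
servo_tool(
  series=[
    [0.006,0.006,-0.2,0,0,0,0],
    [0.006,0.006,-0.4,0,0,0,0],
    [0.006,0.006,-0.53,0,0,0,0],
    [0.006,0.006,-0.6,0,0,0,0],
    [0.006,0.006,-0.6,0,0,0,0.3],
    [0.006,0.006,-0.6,0,0,0,0.4],
    [0.006,0.006,-0.6,0,0,0,0.5],
    [0.006,0.006,-0.6,0,0,0,0.6],
    [0.006,0.006,-0.6,0,0,0,1],
    [0.006,0.006,-0.6,0,0,0,1],
    [0.006,0.006,-0.6,0,0,0,1],
  ],
)

```text
time: 18.35
tool_pos: [0.5103, -0.2143, 0.0394]
tcp_rot: [2.154, 2.283, 0.001]
wrist_force: [-1.6, 1.0, 6.2]
width: 0.502
grip_force: 30.7
```

Call:
servo_tool(
  series=[
    [0,0,0.1,0,0,0,1],
    [0,0,0.3,0,0,0,1],
    [0,0,0.5,0,0,0,1],
    [0,0.05,0.7,0,0,0,1],
    [0,0.2,0.8,0,0,0,1],
    [0,0.4,0.8,0,0,0,1],
    [0,0.6,0.8,0,0,0,1],
    [0,0.8,0.8,0,0,0,1],
  ],
)

```text
time: 19.15
tool_pos: [0.5086, -0.0928, 0.1586]
tcp_rot: [2.156, 2.284, 0.0]
wrist_force: [0.2, -0.3, -0.9]
width: 0.507
grip_force: 31.0
```

Call:
servo_tool(
  series=[
    [0,0.22,0,0,0,0,1],
    [0.02,0.44,0,0,0,0.02,1],
    [0.04,0.66,0,0,0,0.04,1],
    [0.05,0.85,0,0,0,0.06,1],
  ],
)

```text
time: 19.55
tool_pos: [0.5161, 0.0354, 0.1584]
tcp_rot: [1.928, 2.481, 0.0]
wrist_force: [0.7, -0.6, -1.5]
width: 0.508
grip_force: 31.0
```

Call:
servo_tool(
  series=[
    [0.02,0.22,0,0,0,0.02,1],
    [0.04,0.44,0,0,0,0.04,1],
    [0.05,0.66,0,0,0,0.049,1],
    [0.05,0.85,0,0,0,0.049,1],
  ],
)

```text
time: 19.95
tool_pos: [0.5237, 0.1628, 0.1584]
tcp_rot: [1.734, 2.62, 0.0]
wrist_force: [-0.1, -0.3, -1.2]
width: 0.506
grip_force: 31.0
```

Call:
servo_tool(
  series=[
    [0.015,0.2,0,0,0,0,1],
    [0.015,0.4,0,0,0,0,1],
    [0.015,0.6,0,0,0,0,1],
    [0.015,0.7,0,0,0,0,1],
    [0.015,0.731,0,0,0,0,1],
    [0.015,0.731,0,0,0,0,1],
    [0.015,0.731,0,0,0,0,1],
  ],
)

```text
time: 20.65
tool_pos: [0.5261, 0.2698, 0.1577]
tcp_rot: [1.736, 2.619, -0.002]
wrist_force: [-0.4, -0.2, -1.3]
width: 0.502
grip_force: 31.0
```

Call:
servo_tool(
  series=[
    [0,0,-0.2,0,0,0,1],
    [0,0,-0.4,0,0,0,1],
    [0,0,-0.55,0,0,0,1],
    [0,0,-0.65,0,0,0,1],
    [0,0,-0.71,0,0,0,1],
    [0,0,-0.74,0,0,0,1],
    [0,0,-0.76,0,0,0,1],
    [0,0,-0.77,0,0,0,1],
    [0,0,-0.78,0,0,0,1],
    [0,0,-0.788,0,0,0,1],
    [0,0,-0.794,0,0,0,1],
    [0,0,-0.8,0,0,0,1],
    [0,0,-0.8,0,0,0,1],
  ],
)

```text
time: 21.95
tool_pos: [0.5267, 0.2713, 0.0395]
tcp_rot: [1.735, 2.619, 0.001]
wrist_force: [-3.4, -1.6, 6.8]
width: 0.505
grip_force: 31.6
```

Call:
servo_tool(
  series=[
    [0,0,0,0,0,0,0.45],
    [0,0,0,0,0,0,0.3],
    [0,0,0,0,0,0,0],
    [0,0,0,0,0,0,0],
    [0,0,0,0,0,0,0],
    [0,0,0.1,0,0,0,0],
    [0,0,0.3,0,0,0,0],
    [0,0,0.6,0,0,0,0],
    [0,-0.1,0.7,0,0,0,0],
    [0,-0.4,0.7,0,0,0,0],
    [0,-0.7,0.7,0,0,0,0],
  ],
)

```text
time: 23.05
tool_pos: [0.5271, 0.1653, 0.145]
tcp_rot: [1.73, 2.619, 0.004]
wrist_force: [0.5, -0.6, -0.9]
width: 1.002
grip_force: 0.0
```

Call:
servo_tool(
  series=[
    [-0.03,-0.3,0,0,0,-0.03,0],
    [-0.06,-0.6,0,0,0,-0.06,0],
    [-0.08,-0.9,0,0,0,-0.09,0],
  ],
)

```text
time: 23.35
tool_pos: [0.5136, 0.0289, 0.1434]
tcp_rot: [2.09, 2.344, 0.001]
wrist_force: [0.9, 0.6, 1.0]
width: 1.0
grip_force: 0.0
```

Call:
servo_tool(
  series=[
    [-0.03,-0.3,0,0,0,-0.019,0],
    [-0.06,-0.6,0,0,0,-0.019,0],
    [-0.071,-0.9,0,0,0,-0.019,0],
  ],
)

```text
time: 23.65
tool_pos: [0.5027, -0.1062, 0.1434]
tcp_rot: [2.156, 2.284, 0.0]
wrist_force: [1.1, -0.3, -0.6]
width: 0.997
grip_force: 0.0
```

Call:
servo_tool(
  series=[
    [0,-0.2,0,0,0,0,0],
    [0,-0.29,0,0,0,0,0],
    [0,-0.298,0,0,0,0,0],
    [0,-0.298,0,0,0,0,0],
    [0,-0.298,-0.1,0,0,0,0],
    [0,-0.298,-0.1,0,0,0,0],
  ],
)

```text
time: 24.25
tool_pos: [0.5019, -0.1468, 0.1252]
tcp_rot: [-2.151, -2.284, 0.002]
wrist_force: [0.8, 0.6, -0.4]
width: 0.997
grip_force: 0.0
```

```bash
python3 - <<'E'
from m import *
s=bot.read_state(); print(s['tool_pos'],s['time'])
w=bot.read_camera('wrist')
ch=2
a=w.astype(int); m=((a[...,ch]-np.delete(a,ch,2).max(2))>60).astype(np.uint8); m[:,380:]=0
n,l,st,c=cv2.connectedComponentsWithStats(m); i=1+st[1:,4].argmax(); print(c[i],st[i],onz('wrist',*c[i],.071).round(4))
e=bot.read_camera('scene')
cv2.imwrite('pics/c4.png',np.hstack([cv2.resize(e[150:300,280:480],(400,300)),cv2.resize(w,(400,300))])[:,:,::-1])
E
```

```text
[ 0.50274164 -0.14732936  0.12649031] 24.35
[280.01431753 225.25898823] [ 247  195   66   62 3143] [ 0.5045 -0.1471  0.071 ]
```

View pics/c4.png

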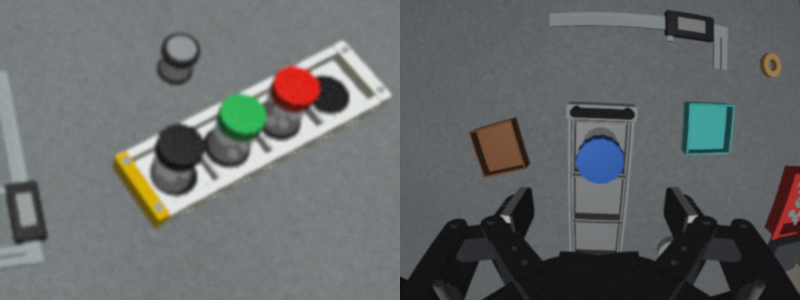

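Three jars are upright in order, and blue is centred under the tool at (280,225).

Call:
servo_tool(
  series=[
    [0,0,-0.2,0,0,0,0],
    [0,0,-0.4,0,0,0,0],
    [0,0,-0.53,0,0,0,0],
    [0,0,-0.6,0,0,0,0],
    [0,0,-0.6,0,0,0,0.3],
    [0,0,-0.6,0,0,0,0.4],
    [0,0,-0.6,0,0,0,0.5],
    [0,0,-0.6,0,0,0,0.6],
    [0,0,-0.6,0,0,0,1],
    [0,0,-0.6,0,0,0,1],
    [0,0,-0.6,0,0,0,1],
  ],
)

```text
time: 25.55
tool_pos: [0.5049, -0.1492, 0.0393]
tcp_rot: [2.154, 2.283, 0.002]
wrist_force: [-0.1, 0.8, 5.9]
width: 0.503
grip_force: 30.7
```

Call:
servo_tool(
  series=[
    [0,0,0.1,0,0,0,1],
    [0,0,0.3,0,0,0,1],
    [0,0,0.5,0,0,0,1],
    [0,0.05,0.7,0,0,0,1],
    [0,0.2,0.8,0,0,0,1],
    [0,0.4,0.8,0,0,0,1],
    [0,0.6,0.8,0,0,0,1],
    [0,0.8,0.8,0,0,0,1],
  ],
)

```text
time: 26.35
tool_pos: [0.5032, -0.0278, 0.1579]
tcp_rot: [2.157, 2.284, 0.0]
wrist_force: [-0.1, 0.4, -1.4]
width: 0.505
grip_force: 31.0
```

Call:
servo_tool(
  series=[
    [0,0.22,0,0,0,0,1],
    [0,0.44,0,0,0,0.02,1],
    [0,0.66,0,0,0,0.04,1],
    [0,0.85,0,0,0,0.06,1],
  ],
)

```text
time: 26.75
tool_pos: [0.503, 0.1003, 0.1575]
tcp_rot: [-1.927, -2.48, 0.0]
wrist_force: [0.6, -1.2, -2.0]
width: 0.507
grip_force: 31.0
```

Call:
servo_tool(
  series=[
    [0,0.22,0,0,0,0.02,1],
    [0,0.44,0,0,0,0.04,1],
    [0,0.66,0,0,0,0.049,1],
    [0,0.85,0,0,0,0.049,1],
  ],
)

```text
time: 27.15
tool_pos: [0.503, 0.2277, 0.1575]
tcp_rot: [-1.733, -2.62, 0.0]
wrist_force: [0.3, 0.3, -1.7]
width: 0.504
grip_force: 31.0
```

Call:
servo_tool(
  series=[
    [-0.016,0.2,0,0,0,0,1],
    [-0.016,0.4,0,0,0,0,1],
    [-0.016,0.6,0,0,0,0,1],
    [-0.016,0.67,0,0,0,0,1],
    [-0.016,0.694,0,0,0,0,1],
    [-0.016,0.694,0,0,0,0,1],
    [-0.016,0.694,0,0,0,0,1],
  ],
)

```text
time: 27.85
tool_pos: [0.5011, 0.3292, 0.1575]
tcp_rot: [1.736, 2.618, -0.002]
wrist_force: [-0.6, -0.1, -1.9]
width: 0.504
grip_force: 31.0
```

Call:
servo_tool(
  series=[
    [0,0,-0.2,0,0,0,1],
    [0,0,-0.4,0,0,0,1],
    [0,0,-0.55,0,0,0,1],
    [0,0,-0.65,0,0,0,1],
    [0,0,-0.71,0,0,0,1],
    [0,0,-0.74,0,0,0,1],
    [0,0,-0.76,0,0,0,1],
    [0,0,-0.77,0,0,0,1],
    [0,0,-0.78,0,0,0,1],
    [0,0,-0.788,0,0,0,1],
    [0,0,-0.794,0,0,0,1],
    [0,0,-0.8,0,0,0,1],
    [0,0,-0.8,0,0,0,1],
  ],
)

```text
time: 29.15
tool_pos: [0.5015, 0.3307, 0.0394]
tcp_rot: [1.735, 2.619, 0.001]
wrist_force: [-1.9, -1.1, 6.6]
width: 0.504
grip_force: 31.6
```

Call:
servo_tool(
  series=[
    [0,0,0,0,0,0,0.45],
    [0,0,0,0,0,0,0.3],
    [0,0,0,0,0,0,0],
    [0,0,0,0,0,0,0],
    [0,0,0,0,0,0,0],
    [0,0,0.1,0,0,0,0],
    [0,0,0.3,0,0,0,0],
    [0,0,0.6,0,0,0,0],
    [0,-0.1,0.8,0,0,0,0],
    [-0.1,-0.4,0.9,0,0,0,0],
    [-0.3,-0.7,0.9,0,0,0,0],
    [-0.5,-0.9,0.9,0,0,0,0],
    [-0.5,-0.9,0.9,0,0,0,0],
    [-0.5,-0.9,0.9,0,0,0,0],
  ],
)

```text
time: 30.55
tool_pos: [0.426, 0.1948, 0.1739]
tcp_rot: [1.736, 2.617, 0.003]
wrist_force: [1.1, 0.2, 0.5]
width: 0.999
grip_force: 0.0
```

```bash
python3 - <<'E'
from h import *
e=bot.read_camera('scene'); d=bot.read_camera('side'); print(bot.read_state()['time'])
cv2.imwrite('pics/c5.png',np.hstack([cv2.resize(e[150:300,280:480],(400,300)),cv2.resize(d[150:420,90:450],(400,300))])[:,:,::-1])
E
```

```text
30.65
```

View pics/c5.png

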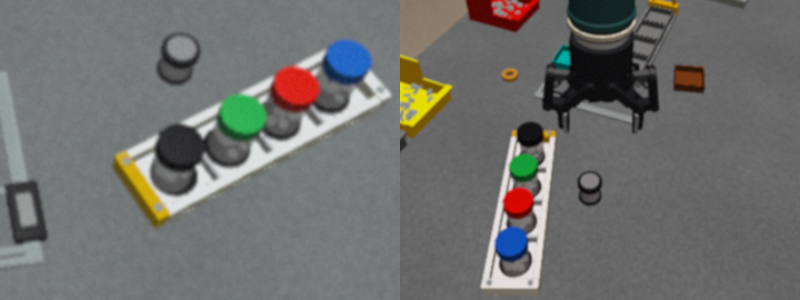

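All four jars stand upright in the rack in the order black, green, red, blue from the yellow end, and the gripper is clear of them.

```bash
python3 -c "
from workcell import bot
print(bot.finish_job())"
```

```text
the job is handed in; nothing more can be done
None
```

The four jars are in the inspection rack, upright and in tray order from the yellow end (black, green, red, blue); I handed the job in at about 31 s of the 106 s limit.

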